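# Load a bobbin on the winder slide and index it

## Task

Stand the wooden bobbin on the upright spindle of the slide's carriage, flange down and fully home on its seat, and let go of it while the carriage is still near its left (loading) end. Then grip the carriage's black handle post and slide the carriage to the right along the rail until its spring ball clicks into the notch of the station block; do not run on past the notch. Finish holding the handle post there, with the carriage still and the ball in the notch, and do not disturb the weight, the loupe or the tin.

Things in the scene. Friction and masses are not known exactly. Their poses are not given: they have to be found in the camera images.
- spool_center (a point): centre (half-way up) of the wooden bobbin, a loose tube standing upright on the table: 40 mm outside diameter, 60 mm tall, with one flange 60 mm in diameter and 5 mm thick at its foot, straight 18 mm bore right through; z axis points up along the bore. Weighs 70 to 130 g. It starts on one side of the slide, left or right
- seat (a point): point on the carriage where the spindle leaves its round seat (56 mm diameter, 44 mm above the table). The steel spindle stands upright here, 15 mm in diameter, 50 mm tall, its top 12 mm tapering to 6 mm. With the bobbin fully home its centre is 30 mm above this point. Axes: y along the rail to the left (loading) end, x across the rail away from the handle, z up
- handle_grip (a point): grip point on the axis of the carriage's round black handle post, 18 mm diameter, upright, 15 mm below its top; the post top is 118 mm above the table, and the free post is 76 mm long. It stands 75 mm in front (-x of the carriage) of the spindle. Same axes as seat
- plunger (a point): point on the carriage directly under the detent plunger (a small upright steel tube with a 10 mm ball at its foot, on the side of the carriage away from the handle), at the height of the station block's top. Same axes as seat
- notch (a point): centre of the notch (8 mm wide, 2 mm deep) in the top of the station block: a steel block 60 mm long fixed beside the rail, on the side away from the handle, with a pointed upright fin behind the notch. 10 mm ramps at its ends rise to a flat with the notch amid. Axes: y along the rail to the left end, x across. The ball is in when plunger and notch have the same y in this frame
- weight: bystander: round metal book weight with a knob, 47 mm diameter, 41 mm tall, origin under its centre; stands at the other side of the slide from the bobbin
- loupe: bystander: black stand loupe, 42 mm diameter, 34 mm tall, origin under its centre
- tin: bystander: round flat green tin, 64 mm diameter, 23 mm tall, origin under its centre
- carriage: the carriage that slides on the rail, carrying spindle, handle post and plunger; origin on the table plane under the spindle; axes as seat. It starts 0 to 30 mm from the left end of its 220 mm travel, the notch lies 120 to 190 mm from that end. Rubbing friction about 2 N; the ball resists by 1 to 2 N more on the ramp and takes about 5 N to leave the notch
Mind the look-alikes: they are no part of the job. What is shaped like the part that bears spool_center but orange or purple is not meant.

How it is judged:
By the outcome, as a careful person would: the job done as asked, in the order asked, and still so for the second after the job is handed in, while the arm keeps its last pose, push and grip.
It also fails if it takes over 58 s, if anything falls off the work surface, if the arm or the gripper's body presses on something with over 40 N, if the wrist force passes 120 N, or if a joint passes its speed limit or range.

## Robot

A 7-joint arm with a two-finger parallel gripper is mounted at the origin on a cart in front of the work surface, level with it; the furniture and walls round the work are solid. World frame = base frame: x ahead of the robot, y to its left, z up, the work surface at z = 0. Lengths are in mm, angles in rad, forces in N, time in s.
With the tool pointing down it reaches from about 400 to 750 mm from the base axis. Payload 19.5 kg.
Tool frame: the origin (TCP) lies on the centre line of the jaws, within the pads' length; the fingertips stand 17 mm ahead of it and the grasp point (between the pads) lies 2 mm behind it; z points along the fingers, x is the direction in which the jaws open and shut, and the axes are right-handed (so a half turn about z gives the same grasp; the last joint's range is limited). The gripper opens to 85 mm and grips with 20 to 120 N. Pads are 22 mm wide; open, the fingers measure 114 mm over their backs; the gripper's body (76 mm by 85 mm) begins 54 mm behind the grasp point. The pads swing forward as they close: fully open they stand 13 mm farther back than shut.
Start: joints at [-1.383, 0.707, -0.028, 1.485, 0.022, 0.951, -0.075], TCP at [130.965, 559.862, 248.268] pointing down, gripper open.
Joint ranges: [-2.71, 2.71], [-0.32, 2.16], [-1.57, 1.52], [0, 2.45], [-1.46, 4.6], [0, 2.02], [-2.83, 2.83]. Speed limits (rad/s): [1.89, 1.89, 2.57, 2.57, 3.01, 3.01, 3.01].

## Interface

Orientations are given as a unit quaternion [x, y, z, w].
In Python, from cell import telemetry, eyes, job, finder gives the robot as it stands. The module is installed in compiled form; this text tells all that it offers.
- The arm moves only by the tool play_rows, never from a script. Its argument "moves" is text: rows parted by semicolons, each of 7 numbers parted by spaces: the shift along the world's x, y, z in units of 40 mm (1.0 is 40 mm), then the turn, a rotation vector about the world's x, y, z in units of 6 degrees (1.0 is 6 degrees), then the gripper's target within -1 to 1 (shut at 1, half-way at 0, fully open at -1). In form: tx ty tz wx wy wz claw; .... A call has 1 to 12 rows; each row shifts and turns the pose as measured when the row begins; what a row does not reach is not made up. A row lasts 1/12 s, in which the tool goes at most 41.7 mm and 7.16 degrees, less where a joint would pass 70% of its speed; a pose out of reach is approached as far as the arm can. A call is refused whole if a number of a shift passes 1 or a number of a turn 1, either way. A call with a gripper value outside its range is refused whole. The fingers move at their own pace and stop on an object; "grip_force" is the grip in N (left out, the last holds). Time passes only in rows, so rows that do not move let the fingers close. It gives the time, the measured TCP pose, the force and the opening at its end, in the units of the state.
- telemetry.get_obs(): the state, without advancing time (a new reading comes with each control period).
- eyes.snapshot(name): name is "scene" or "top" or "wrist"; returns (picture, depth): 384x512x3 uint8, blue, green, red; 384x512 float32, mm along the optical axis (not along the pixel's ray), 0 where there is no reading.
- eyes.camera_info(name): a dict with "vertical_fov" (degrees; the focal length in pixels is half the picture's height over the tangent of half this angle, whatever the lens; pixels are square), "cx", "cy" (the principal point, pixels), "world_to_cam" (4x4, takes a point from world to camera coordinates); the wrist camera has in their place "tool_from_camera" (4x4, takes a point from camera to tool coordinates, whose origin is the TCP and whose axes are the tool frame's). Camera axes: x right, y down, z forward; pixel columns grow to the right and rows downward; lengths in mm; the calibration is good to about 2 mm. A picture is of the moment at which its call begins: read the wrist's pose just before it. camera_info takes no time and is no camera call.
- job.close_job(): hands the job in, once; it reports no verdict.
Trained networks look in the newest picture that a camera, given by its name, has taken for a name from the list of things; names that differ only in an ending like _2 or _b are one class to them, and where a whole thing is asked for, a point or a joint stands for the part that bears it (a point fixed in the world has none). Each returns a list of dicts, best first, with "confidence" (0 to 1); they miss things now and then, are a little off and sometimes report something else, mostly with a low value. They report only what shows in the picture. A call takes as long as a camera call. They do not tell look-alikes from the thing itself.
- finder.outline_of(query, camera): "region" (384x512 bool, what is visible of it) and "location" ([column, row] in pixels, amid what is visible of it).
The state is a dict: "clock": time; "joint_positions": joint angles; "qvel": joint speeds; "effort": joint torques, N m; "position": TCP position; "tcp_rot": TCP orientation; "contact_force": force on the tool from outside, world axes, zero at the start; "moment": the same for the moment, N m; "finger_gap": finger opening in mm.
Only numpy, scipy, OpenCV 4.12 (cv2) and the standard library are available. Lean on these libraries where they do the work, as an engineer would, in place of code of your own. Each camera call takes 0.05 s, during which the arm holds its last target.

## Working session

There is one attempt and no reset: what is moved stays moved. The work goes in short steps, Python scripts to look and compute and a tool call to move; the robot and the scene stay as the last step left them, time stands still between calls to the robot, and variables do not carry over. Pictures are saved under pics/ and viewed, and the job is handed in when it is done.

Besides the shell and the picture viewer there is one more tool, called after "Emit:" by a JSON object that holds its "name" and its "arguments", one argument or row to a line. play_rows: Moves the arm, as the interface text tells. Its arguments: {"type":"object","properties":{"moves":{"type":"string"},"grip_force":{"type":"number"}},"required":["moves"]}

```bash
mkdir -p pics; ls; cat > h.py <<'E'
import numpy as np, cv2
from cell import telemetry, eyes, job, finder
def K(n):
    c=eyes.camera_info(n); f=192/np.tan(np.radians(c["vertical_fov"])/2); return f,c["cx"],c["cy"],c
from scipy.spatial.transform import Rotation as R
def c2w(n,o=None):
    f,cx,cy,c=K(n)
    if n!="wrist": return np.linalg.inv(np.array(c["world_to_cam"]))
    T=np.eye(4);T[:3,:3]=R.from_quat(o["tcp_rot"]).as_matrix();T[:3,3]=o["position"]
    return T@np.array(c["tool_from_camera"])
def cloud(n,d,T):
    f,cx,cy,c=K(n); v,u=np.mgrid[:384,:512]
    P=np.stack([(u-cx)/f*d,(v-cy)/f*d,d],-1)
    W=P@T[:3,:3].T+T[:3,3]; W[d<=0]=np.nan; return W
def proj(n,p,T):
    f,cx,cy,c=K(n); q=np.linalg.inv(T)@np.append(p,1); return q[0]/q[2]*f+cx,q[1]/q[2]*f+cy
E
python3 - <<'E'
from h import *
o=telemetry.get_obs();print(o)
for n in("scene","top","wrist"):
    o=telemetry.get_obs()
    p,d=eyes.snapshot(n); cv2.imwrite(f"pics/{n}0.png",p); np.savez(f"{n}0.npz",p=p,d=d,T=c2w(n,o))
    c=eyes.camera_info(n);print(n,c["vertical_fov"],c["cx"],c["cy"],c2w(n,o).round(3).tolist())
    if n!="wrist":
      W=cloud(n,d,c2w(n,o))
      for q in("spool_center","seat","handle_grip","plunger","notch","weight","loupe","tin","carriage"):
        for r in finder.outline_of(q,n)[:4]:
            m=r["region"]; print(n,q,round(r["confidence"],2),np.round(r["location"]),m.sum(),np.nanmedian(W[m],0).round(),np.nanpercentile(W[m][:,2],95).round())
E
```

```text
pics
{'clock': 0.0, 'joint_positions': array([-1.38273871,  0.70708115, -0.02759846,  1.48501355,  0.02198239,
        0.95091188, -0.07547435]), 'qvel': array([-1.60056588e-03, -1.81282573e-03,  5.21603282e-05, -1.70192017e-04,
        6.16659947e-04,  9.57354504e-04,  5.82101606e-04]), 'effort': array([ 1.76820286e-04, -8.83203721e+01,  1.23446155e+00, -2.36157310e+01,
        1.68597198e-02,  6.66974054e-03, -4.01517786e-05]), 'position': array([130.8987486 , 559.63924503, 247.83674152]), 'tcp_rot': array([ 7.83498406e-01,  6.21393546e-01, -4.24652323e-04,  3.58844453e-04]), 'contact_force': array([-0.27092595,  0.83228466,  0.45219761]), 'moment': array([ 0.01483593,  0.00807182, -0.03976748]), 'finger_gap': 85.45179159763285}
scene 54.291733331517534 253.01852073124553 190.31279611160502 [[0.781, -0.334, 0.528, -129.072], [-0.624, -0.441, 0.645, -803.003], [0.017, -0.833, -0.553, 714.18], [0.0, 0.0, 0.0, 1.0]]
scene spool_center 0.71 [366. 291.] 560 [ 462. -504.   33.] 61.0
scene spool_center 0.66 [238. 177.] 597 [526.  86.  40.] 94.0
scene spool_center 0.62 [375. 245.] 438 [ 61
[... 995 characters left out ...]
] 711 [543.  94.  41.] 91.0
top handle_grip 0.92 [216. 182.] 756 [542.  94.  41.] 90.0
top plunger 0.6 [215. 181.] 791 [543.  94.  41.] 88.0
top notch 0.5 [258. 163.] 129 [600. -36.  19.] 26.0
top notch 0.45 [350. 184.] 256 [ 521. -359.   25.] 63.0
top weight 0.45 [141. 186.] 175 [538. 346.  21.] 39.0
top loupe 0.64 [214. 181.] 698 [543.  94.  41.] 90.0
top loupe 0.53 [164. 240.] 129 [357. 266.  28.] 38.0
top tin 0.77 [336. 239.] 299 [ 354. -300.   22.] 28.0
top carriage 0.89 [214. 178.] 782 [542.  95.  41.] 88.0
wrist 60.064016278029136 256.78919540568165 194.5694568464404 [[0.227, 0.937, 0.266, 62.902], [0.974, -0.219, -0.06, 575.265], [0.002, 0.272, -0.962, 375.285], [0.0, 0.0, 0.0, 1.0]]
```

```bash
python3 - <<'E'
import cv2
a=cv2.imread("pics/top0.png")
cv2.imwrite("pics/top0z.png",cv2.resize(a[120:270,110:420],None,fx=2.5,fy=2.5,interpolation=cv2.INTER_CUBIC))
a=cv2.imread("pics/scene0.png")
cv2.imwrite("pics/scene0z.png",cv2.resize(a[120:330,130:430],None,fx=2.6,fy=2.6,interpolation=cv2.INTER_CUBIC))
E
```

```text
(no output)
```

View pics/top0z.png

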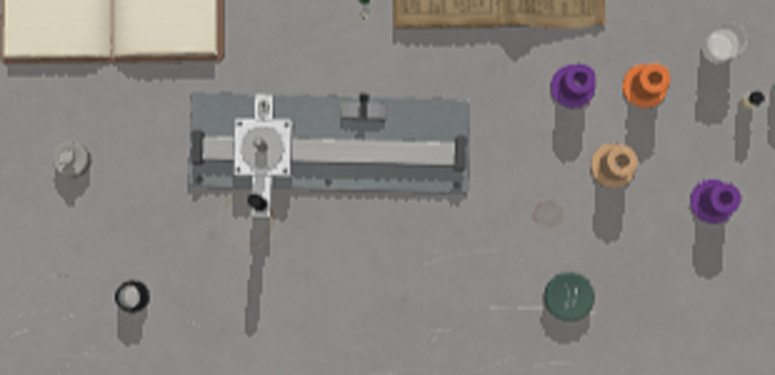

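View pics/scene0z.png

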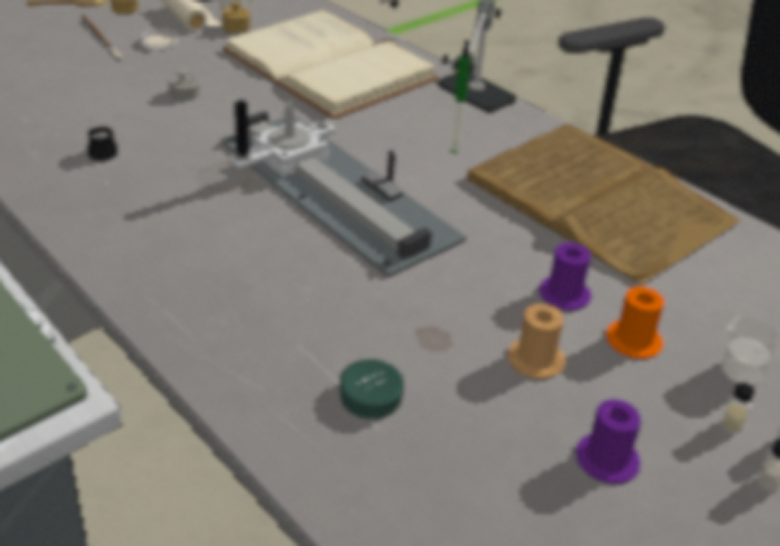

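View pics/wrist0.png

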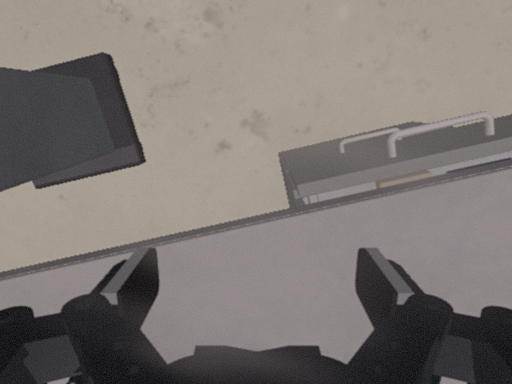

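Four bobbin-shaped things show in the top image: purple (340,155), orange (369,158), purple (394,200) and tan/wooden (355,186). The wooden one, at about (521,-359), is the one meant. I'll go past the carriage first and measure it with the wrist camera.

Emit:
{"name": "play_rows", "arguments": {
  "moves": "0.58 -0.8 0.1 0 0 0.2 -1;0.58 -0.8 0.1 0 0 0.2 -1;0.58 -0.8 0.1 0 0 0.2 -1;0.58 -0.8 0.1 0 0 0.2 -1;0.58 -0.8 0.1 0 0 0.2 -1;0.58 -0.8 0.1 0 0 0.2 -1;0.58 -0.8 0.1 0 0 0.2 -1;0.58 -0.8 0.1 0 0 0.2 -1;0.58 -0.8 0.1 0 0 0.2 -1;0.58 -0.8 0.1 0 0 0.2 -1;0.58 -0.8 0.1 0 0 0.2 -1;0.58 -0.8 0.1 0 0 0 -1"
}}

```text
clock: 2.05
position: [411.1, 161.6, 297.5]
tcp_rot: [0.698, 0.716, 0.001, -0.001]
contact_force: [1.2, 1.2, 0.2]
finger_gap: 85.4
```

```bash
python3 - <<'E'
import cv2
a=cv2.imread("pics/top0.png")
cv2.imwrite("pics/bob0.png",cv2.resize(a[140:215,315:415],None,fx=7,fy=7,interpolation=cv2.INTER_CUBIC))
E
```

```text
(no output)
```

View pics/bob0.png

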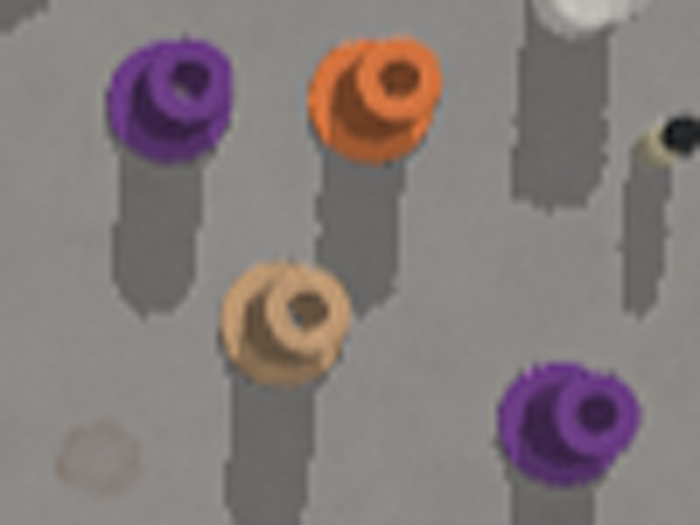

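The crop confirms it: the tan bobbin (crop ~(290,320)) is the only wooden one. Now a wrist look at the slide.

Emit:
{"name": "play_rows", "arguments": {
  "moves": "0.5 -0.8 0 0 0 0 -1;0.5 -0.8 0 0 0 0 -1;0 -0.2 0 0 0 0 -1;0 0 0 0 0 0 -1"
}}

```text
clock: 2.38
position: [456.3, 78.0, 298.4]
tcp_rot: [0.702, 0.713, 0.001, 0.001]
contact_force: [-0.5, 0.3, -0.3]
finger_gap: 85.2
```

```bash
python3 - <<'E'
from h import *
o=telemetry.get_obs();print(o["position"],o["clock"],np.abs(o["qvel"]).max())
p,d=eyes.snapshot("wrist"); T=c2w("wrist",o); np.savez("w1.npz",p=p,d=d,T=T); cv2.imwrite("pics/w1.png",p)
E
```

```text
[456.27570287  78.02396511 298.40094457] 2.3833 0.043469796120348465
```

View pics/w1.png

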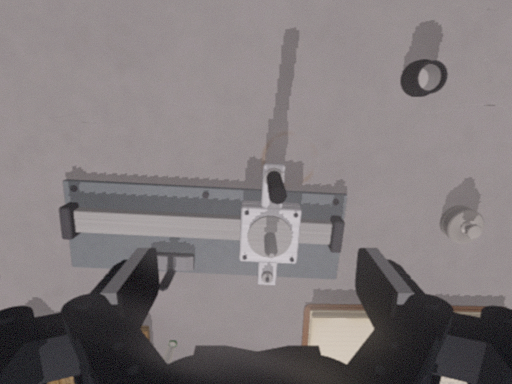

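The wrist view shows the carriage (seat ~(269,237), handle (276,187), plunger (266,275)) and the station block at (175,262), partly hidden behind a finger. Next I'll measure them.

```bash
python3 - <<'E'
from h import *
z=np.load("w1.npz");p,d,T=z["p"],z["d"],z["T"];W=cloud("wrist",d,T)
def blk(u0,u1,v0,v1,zl,zh):
    w=W[v0:v1,u0:u1].reshape(-1,3); m=(w[:,2]>zl)&(w[:,2]<zh); w=w[m]
    return w
def rep(n,w): print(n,len(w),w.mean(0).round(1),((w.min(0)+w.max(0))/2).round(1),(w.max(0)-w.min(0)).round(1)) if len(w) else print(n,0)
rep("handle top",blk(258,292,165,205,112,125))
rep("spindle top",blk(250,290,220,260,86,100))
rep("spindle mid",blk(250,290,220,260,60,80))
rep("plate",blk(235,303,200,268,36,50))
rep("plunger",blk(255,282,262,290,50,90))
rep("block",blk(150,200,252,275,14,26))
rep("fin",blk(155,195,270,300,28,80))
for v in range(236,292,2): print(v,[int(x) if x==x else 0 for x in W[v,150:205:4,2]])
g=p[:, :, :]
cv2.imwrite("pics/w1z.png",cv2.resize(p[160:300,140:310],None,fx=4.5,fy=4.5,interpolation=cv2.INTER_CUBIC))
# rail direction: plate front edge row; baseplate mask by z jump
c=[]
for u in range(90,320,5):
    if 255<u<300: continue
    col=W[170:205,u,2]; 
    i=np.where(col>6)[0]
    if len(i): c.append(W[170+i[0],u])
c=np.array(c); f=np.polyfit(c[:,1],c[:,0],1); print("edge dir",f,len(c),np.std(c[:,0]-np.polyval(f,c[:,1])))
E
```

```text
handle top 272 [473.3  97.7 118.9] [473.8  98.  116.6] [16.7 17.4  9.1]
spindle top 93 [547.   94.9  91.3] [547.5  95.1  91.5] [ 8.5 12.3 10.7]
spindle mid 83 [543.5  94.4  70.2] [545.   95.2  69.9] [ 7.4 14.2 19.2]
plate 3191 [545.3  94.8  42.7] [548.2  95.3  43. ] [90.3 75.4 13.9]
plunger 16 [603.3  93.   53.7] [603.9  93.   53. ] [4.2 3.9 4.4]
block 624 [598.7 -29.9  19.6] [600.8 -30.3  19.9] [26.7 48.6 11.8]
fin 163 [612.  -36.   47.6] [613.1 -36.7  46.9] [ 5.3 12.5 37.8]
236 [8, 9, 8, 9, 26, 25, 24, 25, 24, 24, 26, 26, 26, 24]
238 [8, 9, 9, 8, 10, 9, 10, 8, 9, 11, 8, 9, 9, 9]
240 [9, 8, 9, 8, 8, 9, 8, 10, 10, 8, 9, 9, 8, 9]
242 [8, 9, 10, 8, 9, 10, 8, 8, 10, 9, 9, 9, 9, 9]
244 [8, 9, 8, 8, 9, 10, 8, 10, 8, 8, 7, 8, 9, 9]
246 [9, 9, 9, 8, 8, 8, 9, 7, 8, 8, 9, 8, 9, 10]
248 [300, 298, 8, 10, 8, 8, 8, 9, 10, 9, 7, 9, 9, 8]
250 [302, 297, 9, 9, 8, 8, 9, 10, 8, 9, 9, 9, 9, 10]
252 [303, 299, 11, 11, 11, 11, 9, 10, 9, 10, 9, 8, 8, 9]
254 [303, 298, 16, 16, 17, 15, 15, 15, 14, 14, 13, 9, 10, 9]
256 [304, 298, 22, 21, 20, 17, 19, 19, 18, 17, 17, 9, 9, 9]
258 [304, 298, 20, 21, 20, 16, 2
[... 304 characters left out ...]
21, 22, 22, 20, 20, 9, 9, 8]
270 [305, 300, 8, 8, 8, 16, 17, 22, 21, 21, 9, 10, 8, 9]
272 [305, 301, 296, 2, 26, 23, 19, 0, 1, 8, 8, 9, 9, 9]
274 [305, 301, 295, 0, 29, 27, 0, 1, 0, 0, 2, 0, 1, 0]
276 [306, 301, 296, 1, 33, 34, 0, 1, 2, 0, 0, 0, 0, 3]
278 [306, 302, 296, 37, 38, 38, 2, 1, 0, 2, 1, 0, 1, 1]
280 [306, 302, 297, 44, 44, 43, 1, 0, 0, 0, 1, 0, 0, 0]
282 [305, 302, 297, 49, 48, 43, 0, 0, 1, 0, 2, 0, 0, 1]
284 [308, 302, 297, 53, 54, 1, 0, 1, 0, 0, 0, 0, 1, 0]
286 [306, 302, 298, 58, 58, 0, 1, 1, 1, 0, 1, 0, 0, 0]
288 [307, 303, 297, 62, 60, 1, 0, 0, 1, 1, 1, 0, 0, 0]
290 [308, 302, 298, 63, 1, 0, 0, 1, 0, 0, 0, 1, 0, 0]
edge dir [3.79403297e-02 4.95990377e+02] 38 0.339575485807886
```

View pics/w1z.png

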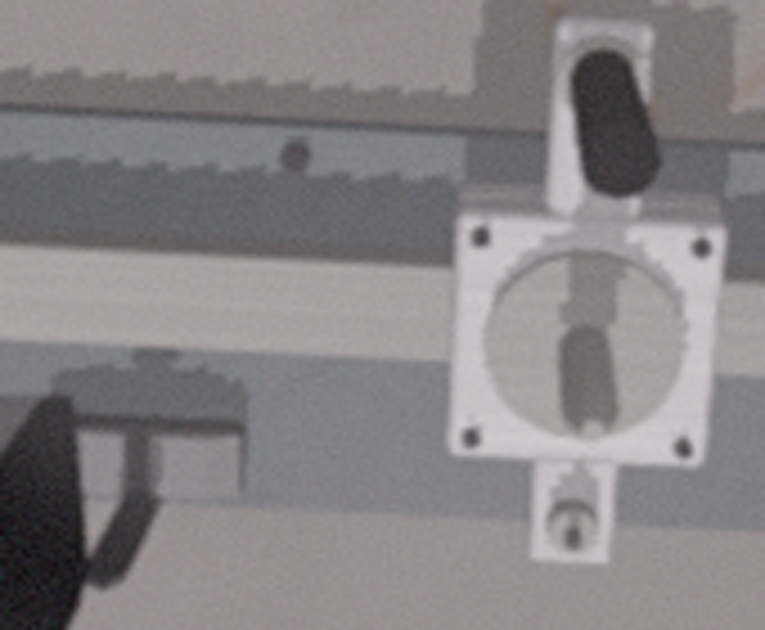

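Emit:
{"name": "play_rows", "arguments": {
  "moves": "0.03 -1 -0.15 0 0 0.1 -1;0.03 -1 -0.15 0 0 0.1 -1;0.03 -1 -0.15 0 0 0 -1;0.03 -1 -0.15 0 0 0 -1;0.03 -1 -0.15 0 0 0 -1;0.03 -1 -0.15 0 0 0 -1;0.03 -1 -0.15 0 0 0 -1;0.03 -1 -0.15 0 0 0 -1;0.03 -1 -0.15 0 0 0 -1;0.03 -1 -0.15 0 0 0 -1;0.03 -0.6 -0.15 0 0 0 -1;0 0 0 0 0 0 -1"
}}

```text
clock: 3.43
position: [470.6, -342.9, 230.3]
tcp_rot: [0.682, 0.731, 0.005, 0.0]
contact_force: [-0.3, -0.4, -0.6]
finger_gap: 85.5
```

```bash
python3 - <<'E'
from h import *
o=telemetry.get_obs();print(o["position"],o["tcp_rot"],o["clock"],np.abs(o["qvel"]).max())
p,d=eyes.snapshot("wrist"); T=c2w("wrist",o); np.savez("w2.npz",p=p,d=d,T=T); cv2.imwrite("pics/w2.png",p)
W=cloud("wrist",d,T)
h=cv2.cvtColor(p,cv2.COLOR_BGR2HSV)
for r in finder.outline_of("spool_center","wrist"):
    m=r["region"]; w=W[m]; 
    if np.isnan(w).all(): continue
    t=w[(w[:,2]>56)&(w[:,2]<66)]
    print(round(r["confidence"],2),np.round(r["location"]),np.median(p[m],0),len(t),t.mean(0).round(1) if len(t) else 0,((t.min(0)+t.max(0))/2).round(1) if len(t) else 0,np.ptp(t,0).round(1) if len(t) else 0)
    f=w[(w[:,2]<8)]; 
E
```

```text
[ 470.57957556 -342.86355291  230.26626876] [6.82221579e-01 7.31124844e-01 5.47572240e-03 4.41357382e-04] 3.4333 0.03511664597440825
0.92 [231. 214.] [102. 131. 163.] 1052 [ 521.9 -366.4   61. ] [ 522.9 -366.3   59.9] [39.3 38.6  7.5]
0.89 [185. 299.] [ 50.  98. 169.] 898 [ 627.5 -411.4   60.7] [ 629.  -411.4   59.5] [40.  38.7  7. ]
0.86 [270. 303.] [121.  76. 109.] 869 [ 628.3 -316.3   60.8] [ 629.6 -316.3   59.6] [39.1 38.5  7.2]
0.77 [105. 160.] [122.  50. 101.] 1283 [ 473.2 -494.9   60.7] [ 473.9 -495.6   59.7] [39.4 39.4  7.3]
```

View pics/w2.png

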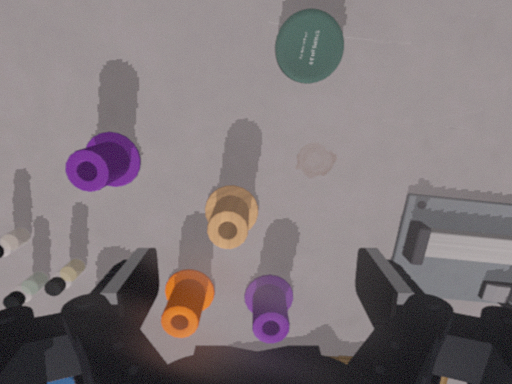

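Wrist view: the wooden bobbin's rim is at ~(229,230), world (522.7,-366.3), with the lookalikes at (90,170), (180,320) and (270,325). I'll approach it from directly above.

Emit:
{"name": "play_rows", "arguments": {
  "moves": "0.65 -0.3 0 -0.07 0.08 -0.3 -1;0.65 -0.29 0 0 0 0 -1;0 0 -0.8 0 0 0 -1;0 0 -0.8 0 0 0 -1;0 0 -0.8 0 0 0 -1;0 0 0 0 0 0 -1"
}}

```text
clock: 4.03
position: [533.3, -348.9, 137.0]
tcp_rot: [0.688, 0.726, 0.004, 0.002]
contact_force: [-0.5, 0.3, -1.3]
finger_gap: 85.7
```

```bash
python3 - <<'E'
from h import *
o=telemetry.get_obs();print(o["position"],R.from_quat(o["tcp_rot"]).as_matrix().round(4).tolist(),o["clock"])
T=c2w("wrist",o); TT=np.eye(4)
f,cx,cy,c=K("wrist")
A=np.linalg.inv(np.array(c["tool_from_camera"]))
for q in([0,0,0],[0,0,17],[20,0,-20],[-20,0,-20],[0,0,-25],[0,-20,-25]):
    v=A@np.append(q,1.); print(q,(v[0]/v[2]*f+cx).round(),(v[1]/v[2]*f+cy).round())
E
```

```text
[ 533.25472284 -348.8546462   137.02012053] [[-0.0542, 0.9985, 0.0078], [0.9985, 0.0542, 0.003], [0.0026, 0.008, -1.0]] 4.0333
[0, 0, 0] 257.0 271.0
[0, 0, 17] 257.0 253.0
[20, 0, -20] 311.0 298.0
[-20, 0, -20] 203.0 298.0
[0, 0, -25] 257.0 306.0
[0, -20, -25] 257.0 254.0
```

Emit:
{"name": "play_rows", "arguments": {
  "moves": "-0.26 -0.43 0 -0.03 0.07 -0.15 -1;0 0 0 0 0 0 -1"
}}

```text
clock: 4.2
position: [524.6, -362.6, 139.0]
tcp_rot: [0.692, 0.722, 0.001, -0.0]
contact_force: [-1.3, -0.3, -0.8]
finger_gap: 85.6
```

```bash
cat > st.py <<'E'
from h import *
o=telemetry.get_obs();M=R.from_quat(o["tcp_rot"]).as_matrix()
print(o["clock"],o["position"].round(1),"z",M[:,2].round(4),"ang",np.degrees(np.arctan2(M[1,0],M[0,0])).round(2),"F",o["contact_force"].round(1),"M",o["moment"].round(2),"gap",round(o["finger_gap"],1))
E
python3 st.py;python3 - <<'E'
from h import *
o=telemetry.get_obs()
p,d=eyes.snapshot("wrist"); T=c2w("wrist",o); np.savez("w3.npz",p=p,d=d,T=T); cv2.imwrite("pics/w3.png",p)
W=cloud("wrist",d,T)
for r in finder.outline_of("spool_center","wrist"):
    m=r["region"]; w=W[m]
    t=w[(w[:,2]>56)&(w[:,2]<66)]
    if len(t)<50: continue
    print(round(r["confidence"],2),np.round(r["location"]),len(t),t.mean(0).round(1),((t.min(0)+t.max(0))/2).round(1),np.ptp(t,0).round(1))
E
```

```text
4.2 [ 524.6 -362.6  139. ] z [ 4.0e-04  1.1e-03 -1.0e+00] ang 92.47 F [-1.3 -0.3 -0.8] M [-0.05  0.04 -0.04] gap 85.6
0.82 [252. 192.] 2286 [ 522.  -366.5   61.1] [ 522.8 -366.5   59.9] [38.9 39.1  7.7]
0.69 [ 71. 119.] 3023 [ 473.5 -494.8   60.7] [ 474.3 -495.8   59.9] [39.6 40.3  7.7]
0.59 [188. 310.] 1381 [ 623.8 -413.5   60.5] [ 627.3 -411.5   59.7] [36.6 39.1  7.4]
0.57 [308. 311.] 1007 [ 620.1 -314.8   60.7] [ 623.1 -316.2   59.6] [26.3 39.2  7. ]
```

View pics/w3.png

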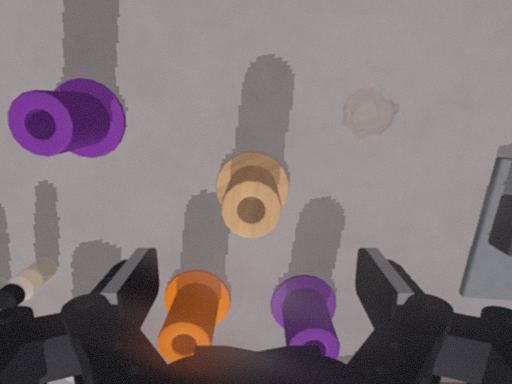

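Emit:
{"name": "play_rows", "arguments": {
  "moves": "-0.04 -0.09 -0.6 0 0 0 -1;0 0 -0.8 0 0 0 -1;0 0 -0.7 0 0 0 -1;0 0 0 0 0 0 -1"
}}

```text
clock: 4.63
position: [529.9, -361.8, 61.8]
tcp_rot: [0.689, 0.724, 0.004, 0.006]
contact_force: [-1.7, 0.4, -0.9]
finger_gap: 85.4
```

```bash
python3 st.py
```

```text
4.6333 [ 529.9 -361.8   61.8] z [ 0.0144 -0.0018 -0.9999] ang 92.84 F [-1.7  0.4 -0.9] M [ 0.02  0.06 -0.  ] gap 85.4
```

Emit:
{"name": "play_rows", "arguments": {
  "moves": "-0.18 -0.12 -0.25 0.02 0.13 -0.1 -1;0 0 -0.3 0 0 0 -1;0 0 0 0 0 0 -1"
}}

```text
clock: 4.88
position: [524.3, -366.6, 43.1]
tcp_rot: [0.693, 0.721, 0.001, 0.002]
contact_force: [-0.3, 0.8, -1.7]
finger_gap: 85.3
```

```bash
python3 st.py
```

```text
4.8833 [ 524.3 -366.6   43.1] z [ 0.0033 -0.0015 -1.    ] ang 92.26 F [-0.3  0.8 -1.7] M [ 0.05  0.01 -0.05] gap 85.3
```

Emit:
{"name": "play_rows", "arguments": {
  "moves": "-0.04 0 -0.1 0.01 0.03 0 -1;0 0 0 0 0 0 1;0 0 0 0 0 0 1;0 0 0 0 0 0 1;0 0 0 0 0 0 1;0 0 0 0 0 0 1;0 0 0 0 0 0 1;0 0 0 0 0 0 1;0 0 0 0 0 0 1",
  "grip_force": 45
}}

```text
clock: 5.63
position: [524.3, -367.5, 43.2]
tcp_rot: [0.693, 0.721, 0.0, 0.003]
contact_force: [-0.7, 0.4, -0.4]
finger_gap: 39.4
```

```bash
python3 st.py
```

```text
5.6333 [ 524.3 -367.5   43.2] z [ 0.0044 -0.0031 -1.    ] ang 92.24 F [-0.7  0.4 -0.4] M [-0.01  0.01 -0.01] gap 39.4
```

Emit:
{"name": "play_rows", "arguments": {
  "moves": "0 0 0.6 0 0 0 1;0 0 0.9 0 0 0 1;0 0 0.9 0 0 0 1;0 0.3 0.9 0 0 0 1;0 0.9 0.5 0 0 0 1;0.05 1 0 0 0 0 1;0.05 1 0 0 0 0 1;0.05 1 0 0 0 0 1;0.05 1 0 0 0 0 1;0.05 1 0 0 0 0 1;0.05 1 0 0 0 0 1;0.05 1 0 0 0 0 1"
}}

```text
clock: 6.63
position: [532.2, -34.5, 201.5]
tcp_rot: [0.698, 0.716, -0.0, 0.004]
contact_force: [0.7, 0.1, -2.1]
finger_gap: 39.0
```

```bash
python3 st.py
```

```text
6.6333 [532.2 -34.5 201.5] z [ 0.0051 -0.0051 -1.    ] ang 91.41 F [ 0.7  0.1 -2.1] M [ 0.02 -0.05  0.04] gap 39.0
```

Emit:
{"name": "play_rows", "arguments": {
  "moves": "-0.3 0.9 0.1 0.05 0.05 0.1 1;-0.2 0.8 0 0 0 0 1;0 0.3 0 0 0 0 1;0 0 0 0 0 0 1;0 0 0 0 0 0 1"
}}

```text
clock: 7.05
position: [510.2, 59.4, 206.0]
tcp_rot: [0.69, 0.724, 0.002, -0.001]
contact_force: [0.4, 0.1, -0.5]
finger_gap: 39.1
```

```bash
python3 st.py; python3 - <<'E'
from h import *
o=telemetry.get_obs()
p,d=eyes.snapshot("wrist"); T=c2w("wrist",o); np.savez("w4.npz",p=p,d=d,T=T); cv2.imwrite("pics/w4.png",p)
E
```

```text
7.05 [510.2  59.4 206. ] z [ 3.0e-04  4.6e-03 -1.0e+00] ang 92.76 F [ 0.4  0.1 -0.5] M [-0.02  0.02 -0.04] gap 39.1
```

View pics/w4.png

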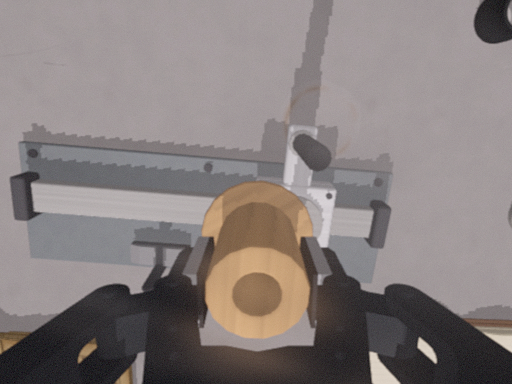

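```bash
python3 - <<'E'
from h import *
z=np.load("w4.npz");p,d,T=z["p"],z["d"],z["T"];W=cloud("wrist",d,T)
hsv=cv2.cvtColor(p,cv2.COLOR_BGR2HSV)
f,cx,cy,c=K("wrist"); TF=np.array(c["tool_from_camera"]); L=cloud("wrist",d,TF)
m=(hsv[...,1]>80)&(hsv[...,0]<25)&(d<300); m[:160]=0
l=L[m]; t=l[(l[:,2]<-13)&(l[:,2]>-22)]
print("top",len(t),t.mean(0).round(1),((np.percentile(t,1,0)+np.percentile(t,99,0))/2).round(1),np.ptp(t,0).round(1))
# outer wall fit: points on side facing camera: fit circle w/ R=20 & tilt
s=l[(l[:,2]>-10)&(l[:,2]<34)]
from scipy.optimize import least_squares
def fun(a): 
    return np.hypot(s[:,0]-a[0]-a[2]*s[:,2],s[:,1]-a[1]-a[3]*s[:,2])-20
r=least_squares(fun,[0,0,0,0],loss="soft_l1"); print("wall axis at tcp & slope",r.x.round(4),len(s),np.std(r.fun))
fl=l[(l[:,2]>36)&(l[:,2]<50)]; print("flange",len(fl),fl.min(0).round(1),fl.max(0).round(1))
w=W[110:180,280:340].reshape(-1,3); w=w[(w[:,2]>114)&(w[:,2]<125)]
print("handle",len(w),w.mean(0).round(2),((w.min(0)+w.max(0))/2).round(1),np.ptp(w,0).round(1))
# side wall of handle
w=W[110:180,280:340].reshape(-1,3); w=w[(w[:,2]>55)&(w[:,2]<113)]
def g(a): return np.hypot(w[:,0]-a[0],w[:,1]-a[1])-9
r=least_squares(g,[472,98],loss="soft_l1");print("handle wall",r.x.round(2),len(w),np.std(r.fun))
# same on w1, with spindle
z=np.load("w1.npz");W1=cloud("wrist",z["d"],z["T"])
w=W1[165:205,258:292].reshape(-1,3); w=w[(w[:,2]>55)&(w[:,2]<113)]
r=least_squares(g,[472,98],loss="soft_l1");print("w1 handle wall",r.x.round(2),len(w),np.std(r.fun))
w=W1[220:262,250:290].reshape(-1,3); w=w[(w[:,2]>50)&(w[:,2]<81)]
def g(a): return np.hypot(w[:,0]-a[0],w[:,1]-a[1])-7.5
r=least_squares(g,[548,95],loss="soft_l1");print("w1 spindle wall",r.x.round(2),len(w),np.std(r.fun))
def notch(W,p,u0,u1,v0,v1):
    w=W[v0:v1,u0:u1].reshape(-1,3); w=w[(w[:,2]>11)&(w[:,2]<19.0)&(w[:,0]>592)&(w[:,0]<606)]
    print("notch?",len(w),w.mean(0).round(1),np.ptp(w,0).round(1))
    b=W[v0:v1,u0:u1].reshape(-1,3); b=b[(b[:,2]>16)&(b[:,2]<26)]; print("block y",np.percentile(b[:,1],[0.5,99.5]).round(1),np.percentile(b[:,0],[1,99]).round(1))
notch(W1,z["p"],155,185,256,269)
E
```

```text
top 7042 [ -0.   -2.7 -18.4] [  0.1  -1.7 -16.8] [41.4 40.1  8.9]
wall axis at tcp & slope [-0.102  -1.2985  0.      0.0366] 3654 4.496238163472454
flange 1655 [-29.1 -30.5  36. ] [28.8  3.8 39.1]
handle 588 [473.92  97.27 119.12] [474.5  97.6 117.8] [17.8 17.3  7.4]
handle wall [474.64  98.05] 314 0.14314087934251815
w1 handle wall [474.7   98.02] 208 0.1776394353981398
w1 spindle wall [549.53  95.22] 129 0.26689581975300286
notch? 51 [598.8 -37.3  16.9] [13.8  7.   3.7]
block y [-53.2 -16.9] [589.1 608.9]
```

```bash
python3 - <<'E'
import cv2
a=cv2.imread("pics/w4.png")
cv2.imwrite("pics/w4z.png",cv2.resize(a[220:310,110:220],None,fx=7,fy=6,interpolation=cv2.INTER_CUBIC))
E
```

```text
(no output)
```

View pics/w4z.png

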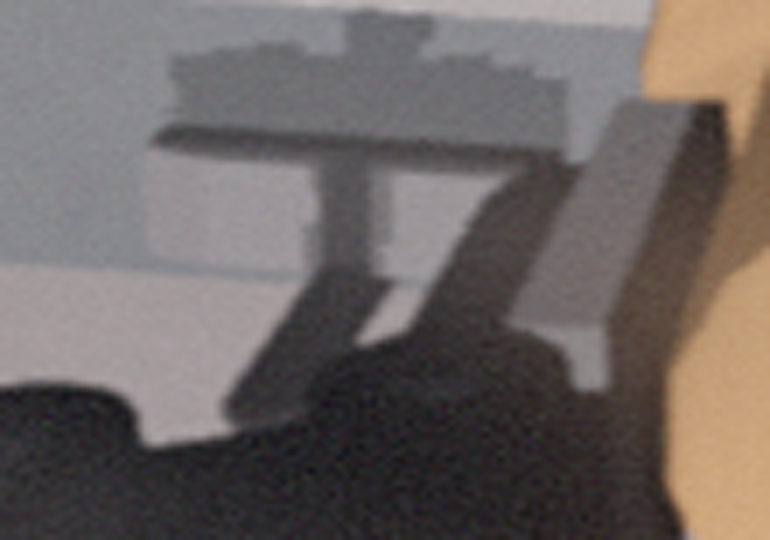

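Emit:
{"name": "play_rows", "arguments": {
  "moves": "0.5 0.45 -0.1 -0.07 -0.04 -0.06 1;0.5 0.45 -0.1 0 0 0 1;0 0 0 0 0 0 1;0 0 0 0 0 0 1"
}}

```text
clock: 7.43
position: [552.8, 89.7, 197.7]
tcp_rot: [0.695, 0.719, -0.0, 0.004]
contact_force: [-0.7, -0.1, -1.3]
finger_gap: 39.5
```

```bash
python3 st.py
```

```text
7.4333 [552.8  89.7 197.7] z [ 0.0048 -0.0057 -1.    ] ang 91.88 F [-0.7 -0.1 -1.3] M [-0.    0.02 -0.02] gap 39.5
```

Emit:
{"name": "play_rows", "arguments": {
  "moves": "-0.04 0.14 -0.5 0 0 0.05 1;-0.04 0 -0.5 0 0 0 1;0 0 0 0 0 0 1;0 0 0 0 0 0 1"
}}

```text
clock: 7.77
position: [550.1, 89.6, 157.3]
tcp_rot: [0.696, 0.718, -0.001, 0.005]
contact_force: [-0.2, -0.2, -0.1]
finger_gap: 38.7
```

```bash
python3 st.py
```

```text
7.7667 [550.1  89.6 157.3] z [ 0.0058 -0.0074 -1.    ] ang 91.81 F [-0.2 -0.2 -0.1] M [ 0.04 -0.02 -0.01] gap 38.7
```

Emit:
{"name": "play_rows", "arguments": {
  "moves": "0.03 0.14 0 0.03 0.01 0.06 1;0 0 0 0 0 0 1;0 0 0 0 0 0 1"
}}

```text
clock: 8.02
position: [552.1, 93.7, 159.6]
tcp_rot: [0.694, 0.72, 0.001, 0.004]
contact_force: [0.1, -0.1, -0.8]
finger_gap: 39.1
```

```bash
python3 st.py
```

```text
8.0167 [552.1  93.7 159.6] z [ 0.0063 -0.0042 -1.    ] ang 92.05 F [ 0.1 -0.1 -0.8] M [0.03 0.05 0.01] gap 39.1
```

Emit:
{"name": "play_rows", "arguments": {
  "moves": "-0.04 0.04 -0.25 0 0.01 0 1;-0.02 0.02 -0.25 0 0.01 0 1;-0.01 0 -0.2 0 0 0 1;0 0 0 0 0 0 1"
}}

```text
clock: 8.35
position: [549.5, 96.3, 130.3]
tcp_rot: [0.694, 0.72, 0.001, 0.004]
contact_force: [-0.3, 0.5, -1.5]
finger_gap: 39.4
```

```bash
python3 st.py
```

```text
8.35 [549.5  96.3 130.3] z [ 0.0065 -0.0036 -1.    ] ang 92.04 F [-0.3  0.5 -1.5] M [0.   0.01 0.02] gap 39.4
```

Emit:
{"name": "play_rows", "arguments": {
  "moves": "0.04 -0.03 -0.1 0 0.01 0 1;0 0 -0.1 0 0 0 1;0 0 0 0 0 0 1"
}}

```text
clock: 8.6
position: [551.0, 95.0, 120.7]
tcp_rot: [0.694, 0.72, 0.0, 0.003]
contact_force: [-0.3, 0.5, -1.1]
finger_gap: 38.9
```

```bash
python3 st.py
```

```text
8.6 [551.   95.  120.7] z [ 0.0041 -0.004  -1.    ] ang 92.06 F [-0.3  0.5 -1.1] M [0.04 0.03 0.01] gap 38.9
```

Emit:
{"name": "play_rows", "arguments": {
  "moves": "-0.01 0 -0.15 0 0 0 1;-0.01 0 -0.15 0 0 0 1;-0.01 0 -0.15 0 0 0 1;0 0 -0.1 0 0 0 1;0 0 0 0 0 0 1"
}}

```text
clock: 9.02
position: [549.7, 94.9, 96.3]
tcp_rot: [0.694, 0.72, 0.0, 0.003]
contact_force: [0.6, -0.3, -1.2]
finger_gap: 39.4
```

```bash
python3 st.py
```

```text
9.0167 [549.7  94.9  96.3] z [ 0.0043 -0.0039 -1.    ] ang 92.05 F [ 0.6 -0.3 -1.2] M [-0.03  0.    0.01] gap 39.4
```

Emit:
{"name": "play_rows", "arguments": {
  "moves": "0.03 0 -0.1 0 0 0 1;0 0 -0.1 0 0 0 1;0 0 -0.04 0 0 0 1;0 0 0 0 0 0 1"
}}

```text
clock: 9.35
position: [551.3, 95.0, 86.5]
tcp_rot: [0.694, 0.72, 0.0, 0.003]
contact_force: [-4.1, -0.8, 11.1]
finger_gap: 39.4
```

```bash
python3 st.py
```

```text
9.35 [551.3  95.   86.5] z [ 0.0051 -0.0039 -1.    ] ang 92.05 F [-4.1 -0.8 11.1] M [0.12 0.77 0.06] gap 39.4
```

Contact at 86.5 mm (expected home 87.2 mm): the bobbin is seated. Now I release it and rise.

Emit:
{"name": "play_rows", "arguments": {
  "moves": "0 0 0 0 0 0 -0.4;0 0 0 0 0 0 -0.4;0 0 0 0 0 0 -0.4;0 0 0 0 0 0 -0.4;0 0 0.3 0 0 0 -0.4;-0.02 0 0.6 0 0 0 -0.4;-0.02 0 0.8 0 0 0 -0.4;-0.3 0 0.8 0 0 0 -0.4;-0.9 0 0.2 0 0 0 -0.4;-0.9 0 0 0 0 0 -0.4;0 0 0 0 0 0 -0.4;0 0 0 0 0 0 -0.4"
}}

```text
clock: 10.35
position: [460.8, 94.2, 198.1]
tcp_rot: [0.695, 0.719, 0.0, 0.003]
contact_force: [0.8, 0.8, 0.4]
finger_gap: 59.9
```

```bash
python3 st.py; python3 - <<'E'
from h import *
o=telemetry.get_obs()
p,d=eyes.snapshot("wrist"); T=c2w("wrist",o); np.savez("w5.npz",p=p,d=d,T=T); cv2.imwrite("pics/w5.png",p)
p,d=eyes.snapshot("scene"); np.savez("s5.npz",p=p,d=d,T=c2w("scene")); cv2.imwrite("pics/s5.png",cv2.resize(p[130:230,180:330],None,fx=5,fy=5,interpolation=cv2.INTER_CUBIC))
E
```

```text
10.35 [460.8  94.2 198.1] z [ 0.0041 -0.0039 -1.    ] ang 92.02 F [0.8 0.8 0.4] M [-0.   -0.11 -0.02] gap 59.9
```

View pics/w5.png

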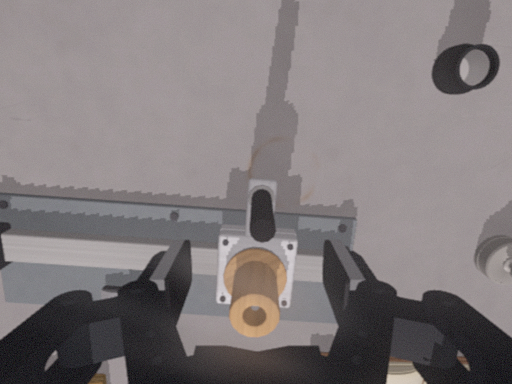

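View pics/s5.png

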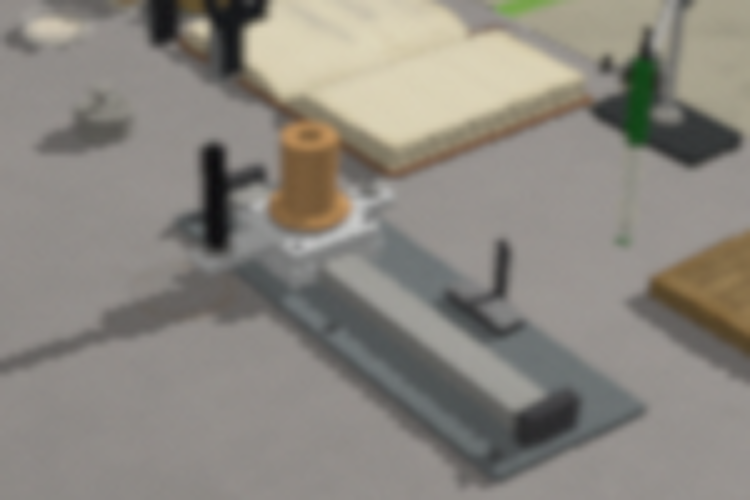

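The bobbin stands on the carriage (wrist (255,300)) with the spindle tip in its bore. Next I'll check its height and the notch and handle positions.

```bash
python3 - <<'E'
from h import *
from scipy.optimize import least_squares
z=np.load("w5.npz");p,d,T=z["p"],z["d"],z["T"];W=cloud("wrist",d,T)
w=W[270:345,215:295].reshape(-1,3); t=w[(w[:,2]>98)&(w[:,2]<112)]
print("bobbin top",len(t),np.median(t[:,2]).round(1),((t.min(0)+t.max(0))/2).round(1))
w=W[180:245,245:280].reshape(-1,3);w=w[(w[:,2]>55)&(w[:,2]<113)]
r=least_squares(lambda a:np.hypot(w[:,0]-a[0],w[:,1]-a[1])-9,[474,98],loss="soft_l1");print("handle",r.x.round(2),np.std(r.fun))
z=np.load("s5.npz");Ws=cloud("scene",z["d"],z["T"])
w=Ws.reshape(-1,3)
for nm,x0,x1,y0,y1,z0,z1 in(("bob top",515,590,60,130,98,112),("handle",455,495,75,125,60,114),("plunger",595,625,70,120,46,90),("block",585,615,-80,10,17,26),("fin",603,625,-60,-10,30,80)):
    s=w[(w[:,0]>x0)&(w[:,0]<x1)&(w[:,1]>y0)&(w[:,1]<y1)&(w[:,2]>z0)&(w[:,2]<z1)]
    if len(s): print(nm,len(s),np.median(s,0).round(1),((s.min(0)+s.max(0))/2).round(1),np.ptp(s,0).round(1))
z=np.load("w1.npz");W1=cloud("wrist",z["d"],z["T"])
for v in range(257,269,2): print(W1[v,154:195,1].round(0).astype(int).tolist()[8:24],W1[v,162:178,2].round(0).astype(int).tolist(),"right edge",W1[v,[u for u in range(170,200) if W1[v,u,2]>15][-1],1].round(1))
z=np.load("w4.npz");W4=cloud("wrist",z["d"],z["T"])
for v in range(245,262,3): print(v,[(int(W4[v,u,1].round()),int(W4[v,u,2].round())) for u in range(130,180,2)])
z=np.load("w1.npz")
s=W1[255:290,255:282].reshape(-1,3); s=s[(s[:,2]>46)&(s[:,2]<75)]; print("plunger w1",s.mean(0),np.ptp(s,0),len(s))
E
```

```text
bobbin top 1734 105.0 [550.1  95.  102.6]
handle [474.75  97.96] 0.18707616015956607
bob top 61 [548.2  89.4 103.5] [550.5  91.2 102.3] [37.7 36.8  7.9]
handle 69 [470.4  88.9  89.4] [472.6  91.4  86.4] [16.7 15.6 51.1]
plunger 9 [605.5  88.5  47.4] [603.8  88.2  48.8] [15.  13.4  5.1]
block 68 [599.7 -38.2  19.3] [601.3 -39.7  21.5] [25.6 60.9  8.9]
fin 24 [613.4 -40.1  46.7] [613.7 -38.9  48.2] [ 6.6 13.8 29.9]
[-46, -45, -44, -42, -40, -40, -39, -38, -37, -35, -34, -32, -30, -29, -28, -26] [22, 22, 21, 21, 23, 18, 17, 16, 17, 18, 17, 21, 20, 22, 20, 22] right edge -6.7
[-47, -45, -44, -42, -41, -40, -39, -38, -36, -36, -34, -32, -30, -29, -28, -26] [20, 21, 20, 21, 20, 19, 17, 18, 18, 17, 16, 21, 21, 21, 21, 20] right edge -6.8
[-46, -45, -44, -42, -41, -40, -40, -38, -37, -36, -35, -32, -30, -29, -28, -27] [21, 20, 22, 22, 21, 20, 16, 16, 17, 16, 16, 21, 21, 22, 21, 21] right edge -6.9
[-46, -45, -44, -42, -41, -40, -40, -38, -37, -36, -35, -32, -31, -29, -27, -27] [22, 22, 21, 22, 23, 20, 17, 17, 18, 16, 15, 21, 21, 21, 23, 21] right edge -7.0
[-46, -46, -45, -43, -41, -41, -40,
[... 1458 characters left out ...]
, (-65, 17), (-62, 19), (-60, 20), (-58, 20), (-55, 21), (-53, 21), (-51, 22), (-49, 21), (-47, 21), (-45, 20), (-43, 20), (-41, 21), (-40, 17), (-38, 16), (-36, 18), (-34, 15), (-31, 21), (-29, 20), (-26, 22), (-25, 21), (-22, 22), (-20, 21), (26, 209), (26, 208)]
260 [(-70, 10), (-64, 19), (-62, 20), (-60, 19), (-58, 21), (-55, 22), (-53, 23), (-51, 21), (-49, 21), (-47, 21), (-45, 23), (-43, 22), (-41, 22), (-40, 16), (-38, 17), (-36, 17), (-34, 17), (-31, 21), (-29, 21), (-27, 21), (-24, 22), (-23, 21), (-21, 21), (26, 210), (27, 211)]
plunger w1 [599.70509318  93.0597683   48.76534327] [37.78249735 18.80996585  9.22329152] 110<stdin>:14: RuntimeWarning: invalid value encountered in cast
```

Notch at (600,-36.6), giving 129.7 mm of travel, and all estimates agree. The bobbin top is at ~104-105 mm, so it is home. Now I go to the handle.

Emit:
{"name": "play_rows", "arguments": {
  "moves": "0.36 0.1 -0.1 0 0.03 0 -0.4;0 0 -0.4 0 0 0 -0.4;0 0 -0.5 0 0 0 -0.4;0 0 0 0 0 0 -0.4"
}}

```text
clock: 10.78
position: [479.6, 98.5, 155.7]
tcp_rot: [0.695, 0.719, -0.0, 0.002]
contact_force: [-0.7, -0.4, -1.5]
finger_gap: 59.7
```

```bash
python3 st.py
```

```text
10.7833 [479.6  98.5 155.7] z [ 0.003  -0.0033 -1.    ] ang 91.94 F [-0.7 -0.4 -1.5] M [-0.02 -0.01 -0.06] gap 59.7
```

Emit:
{"name": "play_rows", "arguments": {
  "moves": "-0.14 0 -0.4 0 0.02 0 -0.4;-0.02 0 -0.5 0 0.01 0 -0.4;-0.02 0 -0.4 0 0 0 -0.4;0 0 0 0 0 0 -0.4"
}}

```text
clock: 11.12
position: [474.7, 98.4, 102.6]
tcp_rot: [0.695, 0.719, -0.001, 0.001]
contact_force: [-0.1, -0.3, -0.2]
finger_gap: 60.0
```

```bash
python3 st.py
```

```text
11.1167 [474.7  98.4 102.6] z [ 8.0e-04 -3.3e-03 -1.0e+00] ang 91.88 F [-0.1 -0.3 -0.2] M [0.   0.04 0.03] gap 60.0
```

Emit:
{"name": "play_rows", "arguments": {
  "moves": "0 0 0 0 0 0.03 1;0 0 0 0 0 0 1;0 0 0 0 0 0 1;0 0 0 0 0 0 1;0 0 0 0 0 0 1;0 0 0 0 0 0 1;0 0 0 0 0 0 1;0 0 0 0 0 0 1;0 0 0 0 0 0 1",
  "grip_force": 50
}}

```text
clock: 11.87
position: [476.3, 98.5, 105.2]
tcp_rot: [0.694, 0.72, -0.001, 0.002]
contact_force: [1.9, -0.1, -14.8]
finger_gap: 16.0
```

```bash
python3 st.py; python3 - <<'E'
from h import *
for n in("wrist",):
    o=telemetry.get_obs(); p,d=eyes.snapshot(n); np.savez("w6.npz",p=p,d=d,T=c2w(n,o)); cv2.imwrite("pics/w6.png",p)
E
```

```text
11.8667 [476.3  98.5 105.2] z [ 0.0015 -0.0029 -1.    ] ang 92.04 F [  1.9  -0.1 -14.8] M [ 0.21 -0.38  0.03] gap 16.0
```

View pics/w6.png

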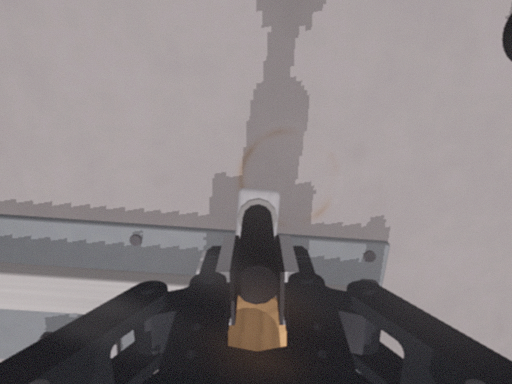

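Emit:
{"name": "play_rows", "arguments": {
  "moves": "0 -0.1 -0.06 0 0 0 1;-0.01 -0.3 -0.02 0 0 0 1;-0.02 -0.4 0 0 0 0 1;-0.02 -0.4 0 0 0 0 1;0 0 0 0 0 0 1"
}}

```text
clock: 12.33
position: [474.8, 51.0, 104.4]
tcp_rot: [0.693, 0.721, 0.002, 0.002]
contact_force: [-0.5, -3.6, -13.5]
finger_gap: 16.5
```

```bash
python3 st.py
```

```text
12.3333 [474.8  51.  104.4] z [ 0.0059 -0.     -1.    ] ang 92.27 F [ -0.5  -3.6 -13.5] M [-0.61 -0.09  0.02] gap 16.5
```

Emit:
{"name": "play_rows", "arguments": {
  "moves": "-0.01 -0.3 -0.05 0 0 0 1;-0.02 -0.4 -0.02 0 0 0 1;-0.01 -0.3 0 0 0 0 1;0 -0.1 0 0 0 0 1;0 0 0 0 0 0 1"
}}

```text
clock: 12.75
position: [473.1, 6.4, 104.4]
tcp_rot: [0.693, 0.721, 0.004, 0.002]
contact_force: [1.5, 2.3, -14.8]
finger_gap: 16.5
```

```bash
python3 st.py
```

```text
12.75 [473.1   6.4 104.4] z [ 0.0087  0.0019 -1.    ] ang 92.34 F [  1.5   2.3 -14.8] M [ 0.3  -0.29  0.02] gap 16.5
```

Emit:
{"name": "play_rows", "arguments": {
  "moves": "-0.01 -0.2 0 0 0 0 1;-0.01 -0.2 0 0 0 0 1;-0.01 -0.2 0 0 0 0 1;0 0 0 0 0 0 1"
}}

```text
clock: 13.08
position: [472.2, -17.1, 104.4]
tcp_rot: [0.692, 0.722, 0.005, 0.002]
contact_force: [1.4, -5.2, -15.3]
finger_gap: 16.4
```

```bash
python3 st.py
```

```text
13.0833 [472.2 -17.1 104.4] z [ 0.0094  0.0038 -0.9999] ang 92.47 F [  1.4  -5.2 -15.3] M [-1.13 -0.23 -0.04] gap 16.4
```

Emit:
{"name": "play_rows", "arguments": {
  "moves": "0 -0.1 0 0 0 0 1;0 -0.1 0 0 0 0 1;0 0 0 0 0 0 1"
}}

```text
clock: 13.33
position: [471.9, -24.9, 104.4]
tcp_rot: [0.691, 0.722, 0.005, 0.002]
contact_force: [2.0, -4.8, -14.8]
finger_gap: 16.4
```

```bash
python3 st.py; python3 - <<'E'
from h import *
for n in("wrist","scene","top"):
    o=telemetry.get_obs(); p,d=eyes.snapshot(n); np.savez(n+"7.npz",p=p,d=d,T=c2w(n,o)); cv2.imwrite(f"pics/{n}7.png",p)
p=cv2.imread("pics/scene7.png"); cv2.imwrite("pics/scene7z.png",cv2.resize(p[130:250,200:350],None,fx=5,fy=5,interpolation=cv2.INTER_CUBIC))
E
```

```text
13.3333 [471.9 -24.9 104.4] z [ 0.0087  0.0044 -1.    ] ang 92.52 F [  2.   -4.8 -14.8] M [-1.12 -0.32 -0.1 ] gap 16.4
```

View pics/scene7z.png

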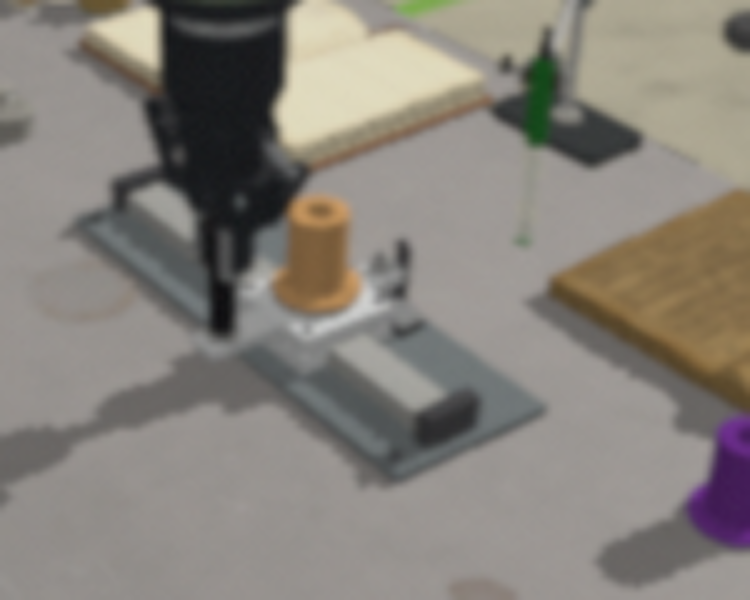

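View pics/wrist7.png

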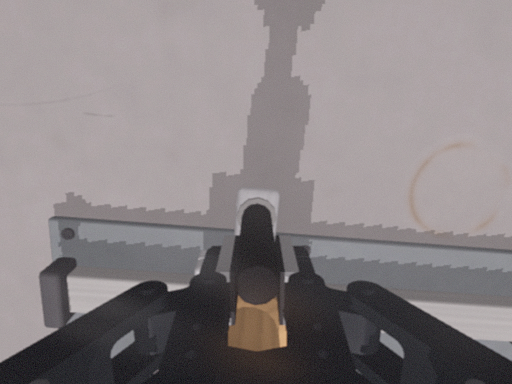

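The ball is just short of the notch, with the plunger beside the fin in the scene crop (~(385,270)), and the bobbin is still upright. I'll check for slip between grip and handle and how far the carriage has moved.

```bash
cat > chk.py <<'E'
from h import *
import sys
from scipy.optimize import least_squares
f,cx,cy,c=K("wrist"); TF=np.array(c["tool_from_camera"])
def hand(fn):
    z=np.load(fn); W=cloud("wrist",z["d"],z["T"]);w=W[190:300,225:290].reshape(-1,3);w=w[(w[:,2]>52)&(w[:,2]<80)]
    w=w[np.hypot(w[:,0]-np.median(w[:,0]),w[:,1]-np.median(w[:,1]))<14]
    r=least_squares(lambda a:np.hypot(w[:,0]-a[0],w[:,1]-a[1])-9,[np.median(w[:,0])+8,np.median(w[:,1])],loss="soft_l1")
    print(fn,"handle",r.x.round(2),np.std(r.fun).round(2),len(w)); return r.x
def bob(fn):
    z=np.load(fn);W=cloud("scene",z["d"],z["T"]).reshape(-1,3)
    h=cv2.cvtColor(z["p"],cv2.COLOR_BGR2HSV).reshape(-1,3)
    m=(h[:,1]>90)&(h[:,0]<25)&(W[:,1]>-150)&(W[:,1]<150)&(W[:,0]>500)&(W[:,0]<600)
    w=W[m]; w=w[(w[:,2]>56)&(w[:,2]<100)]
    r=least_squares(lambda a:np.hypot(w[:,0]-a[0],w[:,1]-a[1])-20,[550,np.median(w[:,1])],loss="soft_l1")
    print(fn,"bobbin",r.x.round(2),np.std(r.fun).round(2),"zmax",np.percentile(W[m][:,2],97).round(1)); return r.x
k=sys.argv[1]
e=np.array([.0379,.9993])
a=hand("w6.npz")@e;b=hand(f"wrist{k}.npz")@e
print("handle travel",a-b,"to go",129.7-(a-b), "abs s to go",b+13.83)
a=bob("s5.npz")@e;b=bob(f"scene{k}.npz")@e;print("bobbin travel",a-b)
E
python3 chk.py 7
```

```text
w6.npz handle [474.77  98.26] 0.21 560
wrist7.npz handle [470.09 -25.14] 0.2 571
handle travel 123.49273788019771 to go 6.20726211980228 abs s to go 6.525358749409622
s5.npz bobbin [551.53  93.47] 2.64 zmax 105.2
scene7.npz bobbin [547.54 -29.5 ] 2.95 zmax 105.2
bobbin travel 123.03621470397754
```

Emit:
{"name": "play_rows", "arguments": {
  "moves": "0 -0.06 0 0 0 0 1;0 -0.03 0 0 0 0 1;0 0 0 0 0 0 1"
}}

```text
clock: 13.73
position: [471.8, -27.7, 104.4]
tcp_rot: [0.691, 0.723, 0.005, 0.001]
contact_force: [1.1, -1.8, -14.8]
finger_gap: 16.2
```

```bash
python3 st.py
```

```text
13.7333 [471.8 -27.7 104.4] z [ 0.0083  0.0046 -1.    ] ang 92.58 F [  1.1  -1.8 -14.8] M [-0.48 -0.16 -0.04] gap 16.2
```

Emit:
{"name": "play_rows", "arguments": {
  "moves": "0 -0.05 0 0 0 0 1;0 0 0 0 0 0 1"
}}

```text
clock: 13.9
position: [471.7, -29.8, 104.4]
tcp_rot: [0.691, 0.723, 0.004, 0.001]
contact_force: [2.0, -5.4, -15.9]
finger_gap: 16.3
```

Emit:
{"name": "play_rows", "arguments": {
  "moves": "0 -0.04 0 0 0 0 1;0 0 0 0 0 0 1"
}}

```text
clock: 14.07
position: [471.7, -31.6, 104.4]
tcp_rot: [0.691, 0.723, 0.004, 0.001]
contact_force: [1.4, -2.0, -13.7]
finger_gap: 16.6
```

```bash
cat > snap.sh <<'E'
python3 - $1 <<'P'
from h import *
import sys;k=sys.argv[1]
for n in("wrist","scene"):
    o=telemetry.get_obs(); p,d=eyes.snapshot(n); np.savez(n+k+".npz",p=p,d=d,T=c2w(n,o)); cv2.imwrite(f"pics/{n}{k}.png",p)
p=cv2.imread(f"pics/scene{k}.png"); cv2.imwrite(f"pics/scene{k}z.png",cv2.resize(p[160:220,230:300],None,fx=10,fy=9,interpolation=cv2.INTER_CUBIC))
P
python3 st.py; python3 chk.py $1
E
bash snap.sh 8
```

```text
14.1667 [471.7 -31.5 104.4] z [ 0.0081  0.0045 -1.    ] ang 92.59 F [  1.6  -3.1 -13.4] M [-0.55 -0.03 -0.03] gap 16.5
w6.npz handle [474.77  98.26] 0.21 560
wrist8.npz handle [469.87 -31.79] 0.21 572
handle travel 130.14336132953673 to go -0.44336132953674223 abs s to go -0.12526469992939937
s5.npz bobbin [551.53  93.47] 2.64 zmax 105.2
scene8.npz bobbin [547.08 -36.03] 2.72 zmax 105.3
bobbin travel 129.58456076195984
```

View pics/scene8z.png

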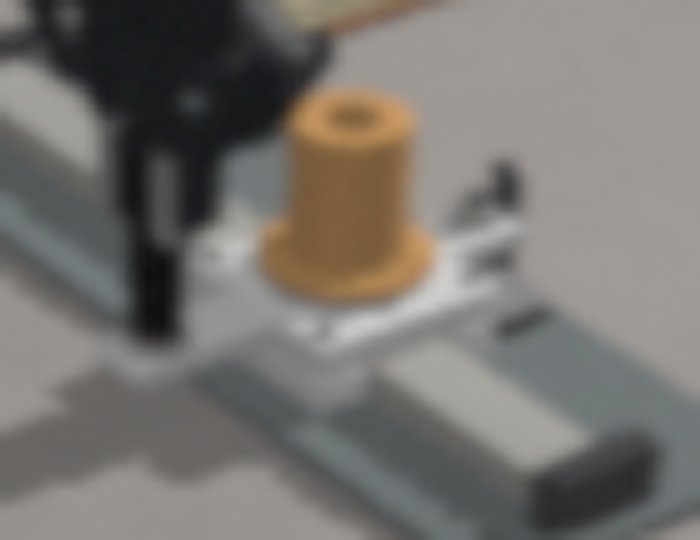

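Vision puts the ball within about 0.5 mm of the notch centre. I'll confirm by feel with small steps both ways.

Emit:
{"name": "play_rows", "arguments": {
  "moves": "0 -0.02 0 0 0 0 1;0 0 0 0 0 0 1"
}}

```text
clock: 14.33
position: [471.6, -32.0, 104.4]
tcp_rot: [0.691, 0.723, 0.005, 0.001]
contact_force: [0.4, -1.3, -14.8]
finger_gap: 16.5
```

Emit:
{"name": "play_rows", "arguments": {
  "moves": "0 0 0 0 0 0 1;0 0 0 0 0 0 1"
}}

```text
clock: 14.5
position: [471.6, -32.0, 104.4]
tcp_rot: [0.691, 0.723, 0.005, 0.001]
contact_force: [1.4, 0.5, -14.4]
finger_gap: 16.3
```

Emit:
{"name": "play_rows", "arguments": {
  "moves": "0 0.02 0 0 0 0 1"
}}

```text
clock: 14.58
position: [471.6, -31.5, 104.4]
tcp_rot: [0.691, 0.723, 0.004, 0.001]
contact_force: [0.2, -2.5, -14.7]
finger_gap: 16.1
```

Emit:
{"name": "play_rows", "arguments": {
  "moves": "0 0.02 0 0 0 0 1"
}}

```text
clock: 14.67
position: [471.7, -30.8, 104.4]
tcp_rot: [0.691, 0.723, 0.004, 0.001]
contact_force: [1.4, -3.5, -14.9]
finger_gap: 16.4
```

Emit:
{"name": "play_rows", "arguments": {
  "moves": "0 0 0 0 0 0 1;0 0 0 0 0 0 1"
}}

```text
clock: 14.83
position: [471.6, -30.8, 104.4]
tcp_rot: [0.691, 0.723, 0.004, 0.001]
contact_force: [0.2, -1.5, -14.7]
finger_gap: 16.4
```

Emit:
{"name": "play_rows", "arguments": {
  "moves": "0 0.02 0 0 0 0 1"
}}

```text
clock: 14.92
position: [471.7, -30.3, 104.4]
tcp_rot: [0.691, 0.723, 0.004, 0.002]
contact_force: [1.4, -5.6, -15.2]
finger_gap: 16.3
```

Emit:
{"name": "play_rows", "arguments": {
  "moves": "0 0.02 0 0 0 0 1"
}}

```text
clock: 15.0
position: [471.7, -30.0, 104.4]
tcp_rot: [0.691, 0.722, 0.004, 0.002]
contact_force: [0.9, -7.1, -14.5]
finger_gap: 16.5
```

Emit:
{"name": "play_rows", "arguments": {
  "moves": "0 -0.02 0 0 0 0 1"
}}

```text
clock: 15.08
position: [471.7, -30.5, 104.4]
tcp_rot: [0.691, 0.723, 0.004, 0.002]
contact_force: [0.5, 2.0, -13.4]
finger_gap: 16.5
```

Emit:
{"name": "play_rows", "arguments": {
  "moves": "0 -0.02 0 0 0 0 1"
}}

```text
clock: 15.17
position: [471.7, -31.0, 104.4]
tcp_rot: [0.691, 0.723, 0.004, 0.002]
contact_force: [0.4, 1.1, -14.3]
finger_gap: 16.6
```

Emit:
{"name": "play_rows", "arguments": {
  "moves": "0 -0.02 0 0 0 0 1"
}}

```text
clock: 15.25
position: [471.7, -31.5, 104.4]
tcp_rot: [0.691, 0.723, 0.004, 0.001]
contact_force: [-0.4, 1.7, -14.0]
finger_gap: 16.8
```

Emit:
{"name": "play_rows", "arguments": {
  "moves": "0 -0.02 0 0 0 0 1"
}}

```text
clock: 15.33
position: [471.7, -32.0, 104.4]
tcp_rot: [0.691, 0.723, 0.004, 0.001]
contact_force: [-0.0, 3.5, -13.7]
finger_gap: 16.7
```

Emit:
{"name": "play_rows", "arguments": {
  "moves": "0 -0.02 0 0 0 0 1"
}}

```text
clock: 15.42
position: [471.6, -32.5, 104.4]
tcp_rot: [0.691, 0.723, 0.005, 0.001]
contact_force: [0.1, 4.5, -14.2]
finger_gap: 16.7
```

The detent is confirmed: force rises both ways about TCP y ≈ -31.4, so I return there.

Emit:
{"name": "play_rows", "arguments": {
  "moves": "0 0.03 0 0 0 0 1;0 0 0 0 0 0 1;0 0 0 0 0 0 1"
}}

```text
clock: 15.67
position: [471.7, -31.6, 104.4]
tcp_rot: [0.691, 0.723, 0.005, 0.001]
contact_force: [1.0, -0.1, -13.2]
finger_gap: 16.7
```

```bash
python3 st.py
```

```text
15.6667 [471.7 -31.6 104.4] z [ 0.0081  0.0049 -1.    ] ang 92.61 F [  1.   -0.1 -13.2] M [-0.2  -0.04 -0.15] gap 16.7
```

```bash
bash snap.sh 9; python3 - <<'E'
from h import *
p,d=eyes.snapshot("top"); cv2.imwrite("pics/top9.png",cv2.resize(p[120:270,110:420],None,fx=2.5,fy=2.5,interpolation=cv2.INTER_CUBIC))
E
```

```text
15.7667 [471.6 -31.6 104.4] z [ 0.008   0.0048 -1.    ] ang 92.61 F [  0.4   1.  -14.4] M [-0.09  0.02 -0.12] gap 16.4
w6.npz handle [474.77  98.26] 0.21 560
wrist9.npz handle [469.88 -31.76] 0.2 565
handle travel 130.11599178224276 to go -0.4159917822427701 abs s to go -0.09789515263542548
s5.npz bobbin [551.53  93.47] 2.64 zmax 105.2
scene9.npz bobbin [547.05 -35.63] 2.79 zmax 105.3
bobbin travel 129.18418724260448
```

View pics/top9.png

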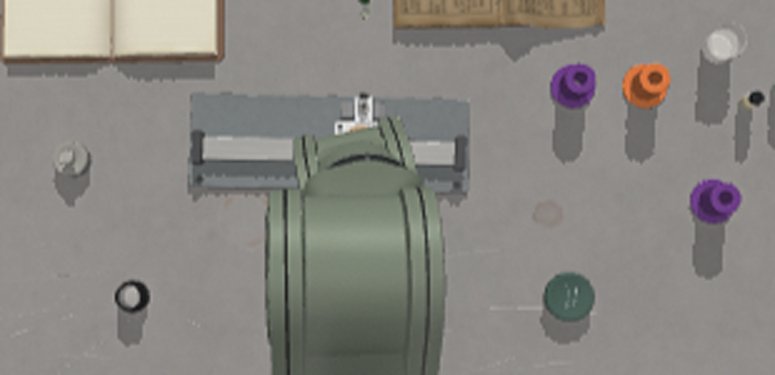

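The plunger lines up with the fin (top crop ~(363,100)). The weight, loupe and tin are unmoved, and the arm is still and holding the handle. I'm handing it in.

```bash
python3 -c "
from cell import job;print(job.close_job())"; python3 st.py
```

```text
the job is handed in; nothing more can be done
None
the job is handed in; nothing more can be done
```

The job is handed in at about 16 s. The bobbin is home on the spindle and the carriage is in the notch, with the gripper still holding the handle post.

**Bobbin:** I picked the wooden (tan) bobbin from among the purple and orange lookalikes and lowered it over the spindle. It met the seat with about 11 N of contact at 86.5 mm tool height, against 87.2 mm expected. Its top then read about 105 mm (104 mm nominal). I let go while the carriage was still at the loading end.

**Carriage:** I gripped the black post and slid it about 130 mm to the notch.
- **By camera:** the ball is within about 0.5 mm of the notch centre. The wrist camera gave 130.1 mm of travel and the scene camera gave 129.2 mm for the bobbin, against 129.7 mm expected.
- **By feel:** small probing steps of up to about 1.5 mm either side met rising resistance both ways, centred on tool y ≈ -31.4. The tool was left at -31.6 with almost no force along the rail.

**Others:** in the last top picture the weight, loupe and tin look unmoved.

**Remaining oddity:** a steady vertical pull of about 14 N on the tool appeared when the fingers closed on the post and stayed to the end. It is well below the force limits.

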